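# Level a fan's assembly nest with the yellow wedge

## Task

The plate that carries the fan droops at its free edge. Take the yellow wedge by its grip block, push it tip first, straight in under the middle of that edge until the plate sits level on the wedge's flat top, then let go and leave it there.

Things in the scene. Friction and masses are not known exactly. Their poses are not given: they have to be found in the camera images.
- wedge_yellow: Loose yellow wedge, 140 x 30 mm. Origin: middle of its underside; x to the thin tip, z up. Tip at x=+70 mm, 3 mm thick; even ramp to 30 mm high at x=0; flat top 30 mm high from x=0 to -40; grip block x=-40 to -70, 30 mm wide in y (grasp across y), top at 60 mm. About 0.12 kg. A red wedge (flat top 42 mm) and a blue one (18 mm) lie beside it in any order: wrong heights.
- entry (a point): Point on the table right under the middle of the nest plate's free edge, fixed to the blue base. x is level and points straight in under the plate towards the hinge (the way to push), y along the edge, z up. Free room for the wedge underneath: y=-60 to +60 mm, in to x=150 mm. Pushing the wedge in takes about 3 to 10 N.
- plate_edge (a point): Middle of the free edge of the aluminium nest plate, on its underside; moves with the plate: about 10 mm above the table drooping, 30 mm level. x points to the hinge, 170 mm away, y along the edge. Plate 150 mm wide, 8 mm thick; on it a black fan, screwed on, 120 x 120 x 38 mm, starting 38 mm in from the edge. Together 0.7 kg.
- nest_plate (a joint): Tilt of the nest plate with its fan, rad: 0 is level, -0.12 drooping (on its stops, as at the start), positive when the free edge stands higher than the hinge. It falls back under its own weight.
Mind the look-alikes: they are no part of the job. Several things have the shape of the wedge_yellow; the one meant has the colours described above.

How it is judged:
At the end, for the whole second after the job is handed in: The nest plate is level within 2 degrees; the yellow wedge lies flat on the table under its free edge, at rest, pointing straight in within 12 degrees, within 25 mm of the middle of the edge, its origin (the top of its ramp) between 15 mm short of the edge and 45 mm past it (value of joint nest_plate between -0.035 and 0.035 rad and x of wedge_yellow in the frame of entry between -0.015 and 0.045 m and y of wedge_yellow in the frame of entry between -0.025 and 0.025 m and angle between the x axis of wedge_yellow and the x axis of entry, either way round below 0.21 rad and angle between wedge_yellow's own z axis and vertical below 0.06 rad and linear speed of wedge_yellow below 0.01 m/s); the robot touches nothing.
It also fails if it takes over 37 s, if anything falls off the work surface, if the arm or the gripper's body presses on something with over 40 N, if the wrist force passes 120 N, or if a joint passes its speed limit or range.

## Robot

A 6-joint arm with a two-finger parallel gripper is mounted at the origin on the work surface. World frame = base frame: x ahead of the robot, y to its left, z up, the work surface at z = 0. Lengths are in m, angles in rad, forces in N, time in s.
With the tool pointing down it reaches from about 0.3 to 0.875 m from the base axis. Payload 6.4 kg.
Tool frame: the origin (TCP) lies midway between the tips of the shut fingers; the grasp point (between the pads) lies 19 mm behind it; y points along the fingers, x is the direction in which the jaws open and shut, and the axes are right-handed (so a half turn about y gives the same grasp; the last joint's range is limited). The gripper opens to 85 mm and grips with 20 to 120 N. Pads are 22 mm wide; open, the fingers measure 114 mm over their backs; the gripper's body (76 mm by 85 mm) begins 54 mm behind the grasp point. The pads swing forward as they close: fully open they stand 13 mm farther back than shut.
Start: joints at [-1.435, 0.181, 1.607, -0, 1.354, -0.206], TCP at [0.193, -0.542, 0.231] pointing down, gripper open.
Joint ranges: [-2.99, 2.99], [-0.89, 2.07], [0.3, 2.58], [-1.14, 4.28], [0, 2.63], [-3.12, 3.12]. Speed limits (rad/s): [2.57, 2.57, 3.01, 3.14, 3.14, 3.14].

## Interface

Orientations are given as a unit quaternion [w, x, y, z].
In Python, from bench import ctrl gives the robot as it stands.
- The arm moves only by the tool step_arm, never from a script. Its argument "commands" is a list of rows, each a list of 7 numbers: the turn, a rotation vector about the tool's x, y, z in units of 6 degrees (1.0 is 6 degrees), then the shift along the tool's x, y, z in units of 30 mm (1.0 is 30 mm), then the opening, from 0 (shut) to 1 (fully open). A call has 1 to 10 rows; each row shifts and turns the commanded pose from where the row before left it, along the tool's axes as they then stand; what a row does not reach is not made up. A row lasts 1/10 s, in which the tool goes at most 50 mm and 8.59 degrees, less where a joint would pass 70% of its speed; a pose out of reach is approached as far as the arm can. A call with a number of a shift or a turn outside -1 to 1 is refused whole. A call with a gripper value outside its range is refused whole. The fingers move at their own pace and stop on an object; the grip force is fixed at half the most. Time passes only in rows, so rows that do not move let the fingers close. It gives the time, the measured TCP pose, the force and the opening at its end, in the units of the state.
- ctrl.get_obs(): the state, without advancing time (a new reading comes with each control period).
- ctrl.camera(name): name is "scene" or "top" or "wrist"; returns (picture, depth): 384x512x3 uint8, blue, green, red; 384x512 float32, m along the optical axis (not along the pixel's ray), 0 where there is no reading.
- ctrl.get_calibration(name): a dict with "intrinsics" (3x3 intrinsics, pixels), "R" (3x3) and "t" (3): a world point X has camera coordinates R X + t. Camera axes: x right, y down, z forward; pixel columns grow to the right and rows downward; lengths in m; the calibration is good to about 2 mm. A picture is of the moment at which its call begins: read the wrist's pose just before it. get_calibration takes no time and is no camera call; for the wrist camera it gives the pose at the moment of the call.
- ctrl.hand_in(): hands the job in, once; it reports no verdict.
Trained networks look in the newest picture that a camera, given by its name, has taken for a name from the list of things; names that differ only in an ending like _2 or _b are one class to them, and where a whole thing is asked for, a point or a joint stands for the part that bears it (a point fixed in the world has none). Each returns a list of dicts, best first, with "p" (0 to 1); they miss things now and then, are a little off and sometimes report something else, mostly with a low value. They report only what shows in the picture. A call takes as long as a camera call. They do not tell look-alikes from the thing itself.
- ctrl.boxes_of(thing, camera): "point" ([x, y, z] in m, in the coordinates of the camera as it stood for that picture, good to about 4 mm: the middle of the surface that is visible of it).
- ctrl.silhouettes(thing, camera): "pixels" (384x512 bool, what is visible of it).
The state is a dict: "time_s": time; "q": joint angles; "dq": joint speeds; "joint_efforts": joint torques, N m; "eef_pos": TCP position; "eef_rot": TCP orientation; "wrist_force": force on the tool from outside, world axes, zero at the start; "torque": the same for the moment, N m; "opening": opening from 0.0 (shut) to 1.0 (fully open).
Only numpy, scipy, OpenCV 4.12 (cv2) and the standard library are available. Lean on these libraries where they do the work, as an engineer would, in place of code of your own. Each camera call takes 0.05 s, during which the arm holds its last target.

## Working session

There is one attempt and no reset: what is moved stays moved. The work goes in short steps, Python scripts to look and compute and a tool call to move; the robot and the scene stay as the last step left them, time stands still between calls to the robot, and variables do not carry over. Pictures are saved under pics/ and viewed, and the job is handed in when it is done.

Besides the shell and the picture viewer there is one more tool, called by a JSON object that holds its "name" and its "arguments". step_arm: Moves the arm, as the interface text tells. Its arguments: {"type":"object","properties":{"commands":{"type":"array"}},"required":["commands"]}

```bash
ls; mkdir -p pics
cat > h.py <<'E'
import numpy as np, cv2
from bench import ctrl
from scipy.spatial.transform import Rotation as R
def cam(n):
    c=ctrl.get_calibration(n); p,d=ctrl.camera(n); return p,d,c
def world(c,d):
    K=np.array(c["intrinsics"]);Rm=np.array(c["R"]);t=np.array(c["t"])
    v,u=np.mgrid[:d.shape[0],:d.shape[1]]
    P=np.stack([(u-K[0,2])/K[0,0]*d,(v-K[1,2])/K[1,1]*d,d],-1)
    W=(P-t)@Rm; W[d<=0]=np.nan
    return W
E
python3 - <<'E'
from h import *
o=ctrl.get_obs(); print({k:np.round(v,3) for k,v in o.items()})
for n in("scene","top"):
    p,d,c=cam(n); cv2.imwrite(f"pics/{n}0.png",p); np.savez(f"{n}0.npz",p=p,d=d,W=world(c,d))
    print(n,np.round(c["t"],3))
    for th in("wedge_yellow","plate_edge"):
        for b in ctrl.boxes_of(th,n): print(th,b["p"],np.round((np.array(b["point"])-c["t"])@np.array(c["R"]),3), np.round((np.array(c["intrinsics"])@b["point"])/b["point"][2],0))
E
```

```text
pics
{'time_s': np.float64(0.0), 'q': array([-1.435,  0.182,  1.608,  0.   ,  1.354, -0.206]), 'dq': array([ 0.001, -0.001, -0.   , -0.001,  0.001, -0.001]), 'joint_efforts': array([ 1.0000e-03, -4.4487e+01, -3.5134e+01, -0.0000e+00,  9.0000e-03,
        0.0000e+00]), 'eef_pos': array([ 0.193, -0.541,  0.23 ]), 'eef_rot': array([ 0.578, -0.577,  0.408, -0.407]), 'wrist_force': array([-0.482, -0.626,  0.033]), 'torque': array([0.028, 0.008, 0.007]), 'opening': np.float64(0.998)}
scene [-0.229 -0.267  1.45 ]
wedge_yellow 0.87 [ 0.508 -0.241  0.028] [215. 255.   1.]
wedge_yellow 0.87 [ 0.406 -0.405  0.031] [138. 263.   1.]
wedge_yellow 0.81 [ 0.282 -0.226  0.027] [173. 195.   1.]
wedge_yellow 0.6 [ 0.382 -0.014  0.02 ] [256. 180.   1.]
plate_edge 0.6 [0.542 0.19  0.044] [348. 175.   1.]
top [-0.054  0.438  1.134]
wedge_yellow 0.87 [ 0.4   -0.401  0.028] [384. 213.   1.]
wedge_yellow 0.84 [ 0.503 -0.239  0.029] [325. 175.   1.]
wedge_yellow 0.79 [ 0.364 -0.015  0.03 ] [241. 225.   1.]
wedge_yellow 0.73 [ 0.265 -0.23   0.03 ] [321. 263.   1.]
plate_edge 0.63 [0.532 0.202 0.037] [161. 161.   1.]
```

View pics/scene0.png

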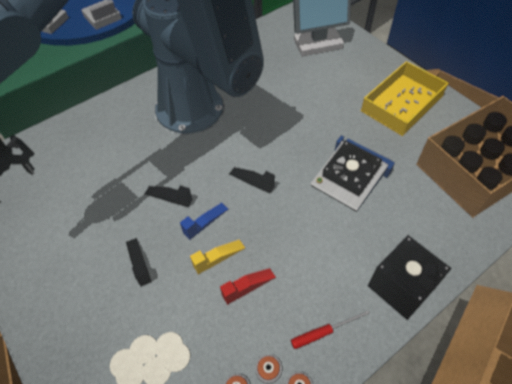

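View pics/top0.png

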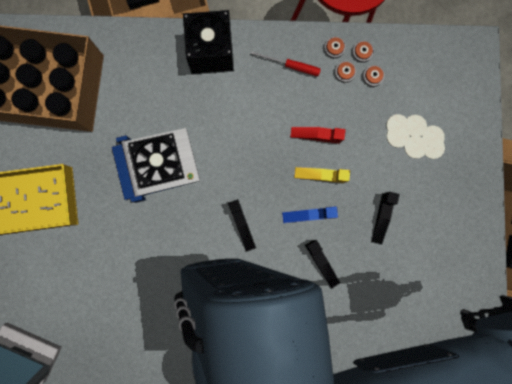

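The scene picture shows the yellow wedge at scene (215,255) / top (325,175). Things that could be taken for it: red wedge, scene (247,285) / top (318,133); blue wedge, scene (204,220) / top (310,214); three black ones, scene (140,262), (170,195), (255,180). I choose the yellow one. The plate with the fan is at top (157,162): hinge on the left (blue, ~125,170), free edge on the right (~192,155). The black cube at top (208,42) is not part of the job.

Run:
```python
from h import *
for n in("top","scene"):
    z=np.load(f"{n}0.npz");p,d,W=z["p"],z["d"],z["W"]
    hsv=cv2.cvtColor(p,cv2.COLOR_BGR2HSV)
    m=(hsv[...,0]>18)&(hsv[...,0]<35)&(hsv[...,1]>120)&(hsv[...,2]>80)
    m&=(W[...,1]<-0.1)&(W[...,2]<0.1)&(W[...,0]>.35)&(W[...,0]<.6)&(W[...,1]>-.4)
    Q=W[m]; print(n,m.sum(), np.round(Q.min(0),3),np.round(Q.max(0),3))
    blk=Q[Q[:,2]>0.05]; print("block top",len(blk),np.round(blk.mean(0),3),np.round(blk.min(0),3),np.round(blk.max(0),3))
    (c,s,a)=cv2.minAreaRect((Q[:,:2]*1000).astype(np.float32)); print("rect",c,s,a)
    flat=Q[(Q[:,2]<.055)]
    v=np.linalg.svd(Q[:,:2]-Q[:,:2].mean(0),full_matrices=False)[2][0]; print("axis",v,np.degrees(np.arctan2(v[1],v[0])))
    # plate
    b=(W[...,0]>.42)&(W[...,0]<.66)&(W[...,1]>.05)&(W[...,1]<.36)
    blue=b&(hsv[...,0]>95)&(hsv[...,0]<130)&(hsv[...,1]>120)&(W[...,2]>.01)
    pl=b&(hsv[...,1]<60)&(hsv[...,2]>110)&(W[...,2]>.012)&(W[...,2]<.06)
    for nm,mm in(("blue",blue),("plate",pl)):
        q=W[mm]; print(nm,mm.sum(),np.round(q.min(0),3),np.round(q.max(0),3),cv2.minAreaRect((q[:,:2]*1000).astype(np.float32)))
    q=W[pl]; A=np.c_[q[:,:2],np.ones(len(q))]; co=np.linalg.lstsq(A,q[:,2],rcond=None)[0]; print("plane",co,"tilt",np.linalg.norm(co[:2]),"dir",np.degrees(np.arctan2(co[1],co[0])))
    vis=p.copy(); vis[m]=(255,0,255); vis[blue]=(0,255,0); vis[pl]=(0,0,255)
    x0,y0,x1,y1=(100,100,370,260) if n=="top" else (170,120,410,300)
    cv2.imwrite(f"pics/vis_{n}.png",cv2.resize(np.vstack([p[y0:y1,x0:x1],vis[y0:y1,x0:x1]]),None,fx=1.6,fy=1.6,interpolation=cv2.INTER_CUBIC))
```

```text
top 627 [ 0.483 -0.298 -0.004] [ 0.527 -0.159  0.067]
block top 129 [ 0.498 -0.283  0.059] [ 0.483 -0.298  0.05 ] [ 0.514 -0.269  0.067]
rect (504.8482971191406, -228.4983673095703) (139.3580780029297, 39.54147720336914) 87.7540283203125
axis [-0.1104743  -0.99387898] -96.34265769064568
blue 645 [0.422 0.173 0.012] [0.596 0.339 0.059] ((522.3379516601562, 279.66729736328125), (146.55458068847656, 177.8970184326172), 61.34918975830078)
plate 1653 [0.439 0.102 0.012] [0.627 0.306 0.06 ] ((533.0841674804688, 205.00201416015625), (153.19720458984375, 174.74981689453125), 15.410402297973633)
plane [-0.03049177  0.11604934  0.02069225] tilt 0.11998832205518335 dir 104.72161526003843
scene 751 [ 0.487 -0.299  0.005] [ 0.526 -0.161  0.066]
block top 146 [ 0.503 -0.284  0.06 ] [ 0.487 -0.299  0.05 ] [ 0.517 -0.269  0.066]
rect (506.078857421875, -229.79425048828125) (137.99212646484375, 32.58445358276367) 84.02108764648438
axis [-0.04545261 -0.9989665 ] -92.60514001952225
blue 87 [0.428 0.253 0.018] [0.598 0.337 0.052] ((509.20166015625, 296.7354431152344), (172.00631713867188, 47.89706802368164), 14.268329620361328)
plate 1104 [0.422 0.103 0.013] [0.626 0.341 0.06 ] ((526.295166015625, 222.722900390625), (178.23428344726562, 213.60504150390625), 14.64528751373291)
plane [-0.02748837  0.09651827  0.02285209] tilt 0.10035629514179834 dir 105.89693389699251
```

View pics/vis_top.png

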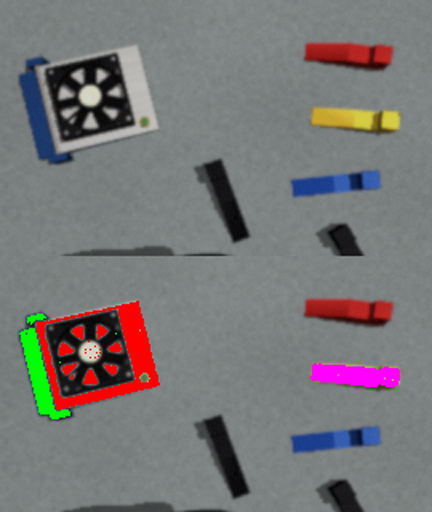

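```bash
cat >> h.py <<'E'
def tool():
    o=ctrl.get_obs(); q=o["eef_rot"]; return np.array(o["eef_pos"]),R.from_quat([q[1],q[2],q[3],q[0]]),o
def plan(pos,xdir):
    """target tool: y down, x along xdir (or opposite: nearest). prints rotvec units & shift in units in current and in target frame"""
    p,r,o=tool(); xd=np.array([xdir[0],xdir[1],0.]);xd/=np.linalg.norm(xd)
    best=None
    for s in(1,-1):
        x=s*xd;y=np.array([0,0,-1.]);T=R.from_matrix(np.c_[x,y,np.cross(x,y)])
        rv=(r.inv()*T).as_rotvec()
        if best is None or np.linalg.norm(rv)<np.linalg.norm(best[0]): best=(rv,T)
    rv,T=best; dp=np.array(pos)-p
    print("tcp",np.round(p,4),"turn units",np.round(np.degrees(rv)/6,2),"shift cur",np.round(r.inv().apply(dp)/.03,2),"shift tgt",np.round(T.inv().apply(dp)/.03,2))
E
python3 - <<'E'
from h import *
p,r,o=tool(); print(np.round(r.as_matrix(),3))
for n in("top","scene"):
    z=np.load(f"{n}0.npz");p,d,W=z["p"],z["d"],z["W"]
    hsv=cv2.cvtColor(p,cv2.COLOR_BGR2HSV)
    pl=(hsv[...,1]<60)&(hsv[...,2]>110)&(W[...,2]>.012)&(W[...,2]<.03)&(W[...,0]>.45)&(W[...,0]<.66)&(W[...,1]>.08)&(W[...,1]<.17)
    q=W[pl]
    u=np.array([-.259,.966]); v=np.array([.966,.259])
    for it in range(4):
        a=q[:,:2]@u; b=q[:,:2]@v
        bins=np.arange(b.min()+.008,b.max()-.008,.006); E=[]
        for bb in bins:
            s=abs(b-bb)<.004
            if s.sum()>3:E.append((bb,np.percentile(a[s],2)))
        E=np.array(E); k=np.polyfit(E[:,0],E[:,1],1); 
        th=np.arctan(k[0]); u=R.from_euler('z',th).apply([*u,0])[:2]; v=np.array([u[1],-u[0]])
    a=q[:,:2]@u;b=q[:,:2]@v
    mid=(np.percentile(b,1)+np.percentile(b,99))/2
    print(n,len(q),"u",u,"ang",np.degrees(np.arctan2(u[1],u[0])),"width",np.ptp(b),"edge",np.median(E[:,1]),"mid",mid*v+np.percentile(a,2)*u, "z",np.median(q[:,2]))
plan([.505,-.283,.22],[1,0])
E
```

```text
[[ 0.335 -0.     0.942]
 [-0.942  0.001  0.335]
 [-0.001 -1.     0.   ]]
top 785 u [-0.26302844  0.9649109 ] ang 105.24798450638329 width 0.1509193075201134 edge -0.028808107741407428 mid [0.55430828 0.12145357] z 0.019348069025186137
scene 670 u [-0.2660276   0.96408833] ang 105.42614877848723 width 0.1505807531691355 edge -0.028943291909919053 mid [0.55521784 0.12240632] z 0.020630393185360592
tcp [ 0.1927 -0.5416  0.231 ] turn units [ -0.   -11.74  -0.  ] shift cur [-4.63  0.37 12.7 ] shift tgt [10.41  0.37  8.62]
```

{"name": "step_arm", "arguments": {"commands": [[0, -1, 0, 0, 0, 0, 1], [0, -1, 0, 0, 0, 0, 1], [0, -1, 0, 0, 0, 0, 1], [0, -1, 0, 0, 0, 0, 1], [0, -1, 0, 0, 0, 0, 1], [0, -1, 0, 0, 0, 0, 1], [0, -1, 0, 0, 0, 0, 1], [0, -1, 0, 0, 0, 0, 1], [0, -1, 0, 0, 0, 0, 1], [0, -1, 0, 0, 0, 0, 1]]}}

```text
time_s: 1.3
eef_pos: [0.1927, -0.5417, 0.2312]
eef_rot: [0.704, -0.704, 0.063, -0.063]
wrist_force: [-1.5, -0.0, -0.1]
opening: 1.002
```

{"name": "step_arm", "arguments": {"commands": [[0, -0.9, 0, 0, 0, 0, 1], [0, -0.8, 0, 0, 0, 0, 1], [0, 0, 0, 1, 0, 0.8, 1], [0, 0, 0, 1, 0, 0.8, 1], [0, 0, 0, 1, 0, 0.8, 1], [0, 0, 0, 1, 0, 0.8, 1], [0, 0, 0, 1, 0, 0.8, 1], [0, 0, 0, 1, 0, 0.8, 1], [0, 0, 0, 1, 0, 0.8, 1], [0, 0, 0, 1, 0, 0.8, 1]]}}

```text
time_s: 2.3
eef_pos: [0.4345, -0.3495, 0.2314]
eef_rot: [-0.707, 0.707, -0.001, 0.001]
wrist_force: [0.7, -0.6, -0.0]
opening: 0.999
```

Run:
```python
from h import *
plan([.505,-.283,.20],[1,0])
p,d,c=cam("wrist"); cv2.imwrite("pics/wrist1.png",p); np.savez("wrist1.npz",p=p,d=d,W=world(c,d))
print(tool()[2]["time_s"], np.round(-np.array(c["R"]).T@c["t"],3))
```

```text
tcp [ 0.4345 -0.3495  0.2314] turn units [ 0.   -0.04  0.  ] shift cur [2.34 1.05 2.23] shift tgt [2.35 1.05 2.22]
2.35 [ 0.436 -0.268  0.374]
```

View pics/wrist1.png

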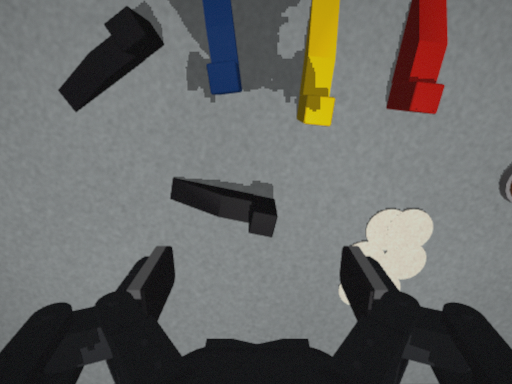

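The wrist picture shows the yellow wedge with its block at (317,110), tip off the top; blue at (224,50), red at (420,60), black ones left. Moving above the yellow block.

{"name": "step_arm", "arguments": {"commands": [[0, 0, 0, 0.8, 0, 0.7, 1], [0, 0, 0, 0.8, 0, 0.7, 1], [0, 0, 0, 0.74, 0, 0.7, 1], [0, 0, 0, 0, 0, 0, 1], [0, 0, 0, 0, 0, 0, 1]]}}

```text
time_s: 2.85
eef_pos: [0.5039, -0.2876, 0.2311]
eef_rot: [-0.707, 0.707, -0.001, 0.001]
wrist_force: [0.6, 0.0, -0.1]
opening: 1.001
```

```bash
cat > wed.py <<'E'
from h import *
def wedge(p,d,W,zr=(.0,.08)):
    hsv=cv2.cvtColor(p,cv2.COLOR_BGR2HSV)
    m=(hsv[...,0]>18)&(hsv[...,0]<35)&(hsv[...,1]>120)&(hsv[...,2]>50)&(W[...,2]<zr[1])&(W[...,2]>-.02)
    k,l,st,_=cv2.connectedComponentsWithStats(m.astype(np.uint8)); i=1+np.argmax(st[1:,4]); m=l==i
    return m
E
python3 - <<'E'
from wed import *
plan([.505,-.283,.20],[1,0])
p,d,c=cam("wrist"); cv2.imwrite("pics/wrist2.png",p); W=world(c,d); np.savez("wrist2.npz",p=p,d=d,W=W)
m=wedge(p,d,W); Q=W[m]; print(m.sum(),np.round(np.percentile(Q,[.5,99.5],axis=0),4))
for nm,s in(("block",Q[:,2]>.054),("flat",(Q[:,2]>.0255)&(Q[:,2]<.0345)),("topall",(Q[:,2]<.04))):
    q=Q[s]; print(nm,s.sum(),np.round(q.mean(0),4),cv2.minAreaRect((q[:,:2]*1000).astype(np.float32)))
print(tool()[2]["time_s"])
v=p.copy(); v[m]=v[m]//2+np.array([127,0,127],np.uint8); cv2.imwrite("pics/wrist2v.png",v)
E
```

```text
tcp [ 0.5039 -0.2876  0.2311] turn units [ 0.   -0.02 -0.01] shift cur [0.04 1.04 0.16] shift tgt [0.04 1.04 0.15]
3319 [[ 4.868e-01 -2.964e-01 -2.000e-04]
 [ 5.255e-01 -1.588e-01  6.100e-02]]
block 686 [ 0.5006 -0.2819  0.0596] ((500.53851318359375, -282.6566162109375), (29.485198974609375, 29.306421279907227), 84.53150939941406)
flat 1153 [ 0.504  -0.2426  0.0293] ((504.0899658203125, -241.42327880859375), (55.13080978393555, 29.96257972717285), 84.57516479492188)
topall 2574 [ 0.507  -0.2134  0.021 ] ((506.60919189453125, -223.49789428710938), (131.78573608398438, 32.62726593017578), 85.6388168334961)
2.9
```

View pics/wrist2v.png

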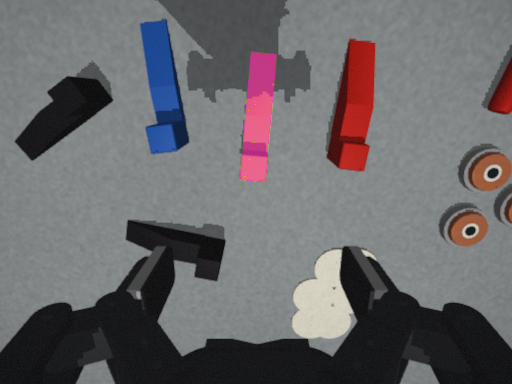

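Wedge measured: axis at 84.7°, block centre (0.5005, -0.2825), block top at z = 0.060 and flat at 0.029, as described.

Run:
```python
from h import *
a=np.radians(-5.3); plan([.5005,-.2825,.022],[np.cos(a),np.sin(a)])
```

```text
tcp [ 0.5035 -0.2882  0.2311] turn units [ 0.    0.85 -0.01] shift cur [-0.1   6.97  0.19] shift tgt [-0.12  6.97  0.18]
```

{"name": "step_arm", "arguments": {"commands": [[0, 0.85, 0, -0.12, 0, 0.18, 1], [0, 0, 0, 0, 1, 0, 1], [0, 0, 0, 0, 1, 0, 1], [0, 0, 0, 0, 1, 0, 1], [0, 0, 0, 0, 1, 0, 1], [0, 0, 0, 0, 0, 0, 1], [0, 0, 0, 0, 0, 0, 1]]}}

```text
time_s: 3.6
eef_pos: [0.4996, -0.2833, 0.1115]
eef_rot: [0.706, -0.706, 0.034, -0.033]
wrist_force: [0.4, -0.2, 0.4]
opening: 1.0
```

Run:
```python
from h import *
a=np.radians(-5.3); plan([.5005,-.2825,.022],[np.cos(a),np.sin(a)])
p,d,c=cam("wrist"); cv2.imwrite("pics/wrist3.png",p)
```

```text
tcp [ 0.4996 -0.2833  0.1115] turn units [-0.   -0.02 -0.01] shift cur [0.03 2.98 0.03] shift tgt [0.03 2.98 0.03]
```

View pics/wrist3.png

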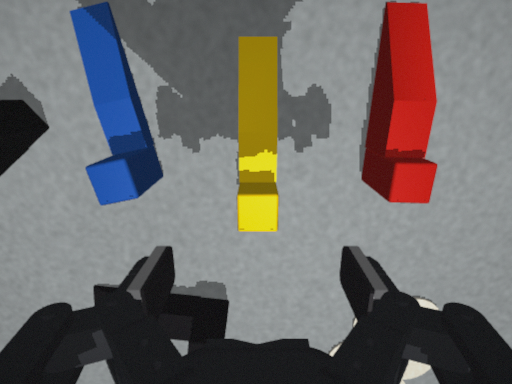

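Run:
```python
from h import *
z=np.load("wrist2.npz");W=z["W"]
for v,u in((235,222),(265,215),(240,165)): print(np.round(W[v,u],3))
```

```text
[ 0.455 -0.395  0.001]
[ 0.452 -0.407  0.059]
[ 0.382 -0.389  0.027]
```

Black wedge is 11 cm away from the left finger, so it is clear. Descending.

{"name": "step_arm", "arguments": {"commands": [[0, 0, 0, 0.03, 0.8, 0.03, 1], [0, 0, 0, 0, 0.8, 0, 1], [0, 0, 0, 0, 0.8, 0, 1], [0, 0, 0, 0, 0.58, 0, 1], [0, 0, 0, 0, 0, 0, 1], [0, 0, 0, 0, 0, 0, 0], [0, 0, 0, 0, 0, 0, 0], [0, 0, 0, 0, 0, 0, 0], [0, 0, 0, 0, 0, 0, 0], [0, 0, 0, 0, 0, 0, 0]]}}

```text
time_s: 4.65
eef_pos: [0.5021, -0.2825, 0.0233]
eef_rot: [-0.706, 0.707, -0.032, 0.033]
wrist_force: [-0.5, -0.4, 6.7]
opening: 0.343
```

Run:
```python
from h import *
a=np.radians(15.3); 
u=np.array([-.2645,.9644]);e=np.array([.5548,.122])
p,r,o=tool(); print(o["opening"],o["wrist_force"],o["time_s"])
b=e+u*(-.055-.115); plan([*b,.035],[np.cos(a),np.sin(a)]); print(b)
p,d,c=cam("wrist"); cv2.imwrite("pics/wrist4.png",p)
```

```text
0.34330259516917194 [-0.53427354 -0.39080806  6.70479249] 4.65
tcp [ 0.5021 -0.2825  0.0233] turn units [ 0.02 -3.44  0.02] shift cur [ 2.5  -0.4   8.28] shift tgt [ 5.25 -0.39  6.87]
[ 0.599765 -0.041948]
```

View pics/wrist4.png

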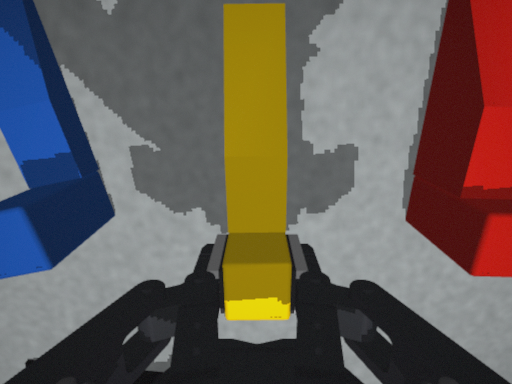

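Block is held (opening 0.343 ≈ 29 mm). Lift, travel ahead past the red wedge, then sideways and turn.

{"name": "step_arm", "arguments": {"commands": [[0, 0, 0, 0, -0.7, 0, 0], [0, 0, 0, 0, -0.8, 0, 0], [0, 0, 0, 0, -0.5, 0, 0], [0, 0, 0, 0, 0, 0.9, 0], [0, 0, 0, 0, 0, 0.9, 0], [0, 0, 0, 0, 0, 0.9, 0], [0, 0, 0, 0, 0, 0.9, 0], [0, 0, 0, 0, 0, 0.9, 0], [0, 0, 0, 0, 0, 0.9, 0], [0, 0, 0, 0, 0, 0.9, 0]]}}

```text
time_s: 5.7
eef_pos: [0.5187, -0.0924, 0.0819]
eef_rot: [0.706, -0.706, 0.033, -0.033]
wrist_force: [-0.7, -0.3, -1.8]
opening: 0.345
```

{"name": "step_arm", "arguments": {"commands": [[0, 0, 0, 0.8, 0, 0.9, 0], [0, 0, 0, 0.8, 0, 0.9, 0], [0, -0.7, 0, 0.8, 0, 0, 0], [0, -0.7, 0, 0, 0, 0, 0], [0, -0.7, 0, 0, 0, 0, 0], [0, -0.7, 0, 0, 0, 0, 0], [0, -0.64, 0, 0, 0, 0, 0], [0, 0, 0, 0, 0, 0, 0], [0, 0, 0, 0, 0, 0, 0]]}}

```text
time_s: 6.6
eef_pos: [0.5954, -0.0464, 0.0818]
eef_rot: [0.701, -0.701, -0.094, 0.094]
wrist_force: [-0.1, -0.2, -0.9]
opening: 0.343
```

Run:
```python
from wed import *
a=np.radians(15.3); 
u=np.array([-.2645,.9644]);e=np.array([.5548,.122])
p,r,o=tool(); print(o["opening"],o["wrist_force"],o["time_s"])
b=e+u*(-.055-.115); plan([*b,.0233],[np.cos(a),np.sin(a)])
p,d,c=cam("wrist"); cv2.imwrite("pics/wrist5.png",p); W=world(c,d); np.savez("wrist5.npz",p=p,d=d,W=W)
m=wedge(p,d,W,(0,.14)); Q=W[m]; print(m.sum(),np.round(np.percentile(Q,[.5,99.5],axis=0),4))
r=cv2.minAreaRect((Q[:,:2]*1000).astype(np.float32));print(r)
```

```text
0.34309962793706195 [-0.14666187 -0.16869384 -0.87176449] 6.6
tcp [ 0.5954 -0.0464  0.0818] turn units [-0.   -0.01 -0.  ] shift cur [0.18 1.95 0.1 ] shift tgt [0.18 1.95 0.1 ]
19757 [[ 0.5514 -0.0606  0.0611]
 [ 0.6111  0.074   0.1192]]
((581.7986450195312, 14.813278198242188), (40.88618087768555, 156.85958862304688), 17.97748565673828)
```

View pics/wrist5.png

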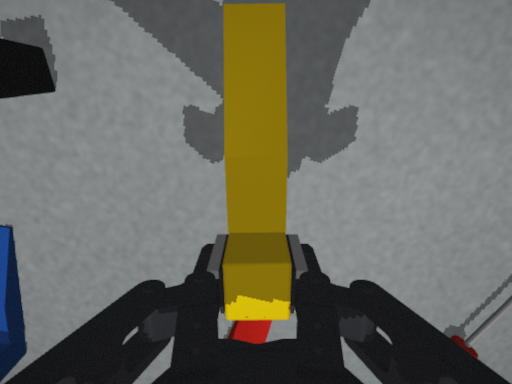

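{"name": "step_arm", "arguments": {"commands": [[0, 0, 0, 0.18, 0.6, 0.1, 0], [0, 0, 0, 0, 0.6, 0, 0], [0, 0, 0, 0, 0.5, 0, 0], [0, 0, 0, 0, 0.2, 0, 0], [0, 0, 0, 0, 0, 0, 0], [0, 0, 0, 0, 0, 0, 0]]}}

```text
time_s: 7.25
eef_pos: [0.6002, -0.0422, 0.0251]
eef_rot: [-0.701, 0.701, 0.094, -0.094]
wrist_force: [0.2, 0.4, -0.0]
opening: 0.342
```

Run:
```python
from wed import *
a=np.radians(15.3); 
u=np.array([-.2645,.9644]);e=np.array([.5548,.122])
p,r,o=tool(); print(o["opening"],o["wrist_force"],o["time_s"])
b=e+u*(-.055-.115); plan([*b,.0233],[np.cos(a),np.sin(a)])
for n in("top","scene"):
    p,d,c=cam(n); W=world(c,d)
    x0,y0,x1,y1=(100,90,300,240) if n=="top" else (200,110,400,260)
    cv2.imwrite(f"pics/{n}6.png",cv2.resize(p[y0:y1,x0:x1],None,fx=3,fy=3,interpolation=cv2.INTER_CUBIC))
```

```text
0.3424137892525857 [ 0.15197335  0.3606237  -0.00457228] 7.25
tcp [ 0.6002 -0.0422  0.0251] turn units [0. 0. 0.] shift cur [-0.01  0.06  0.01] shift tgt [-0.01  0.06  0.01]
```

View pics/top6.png

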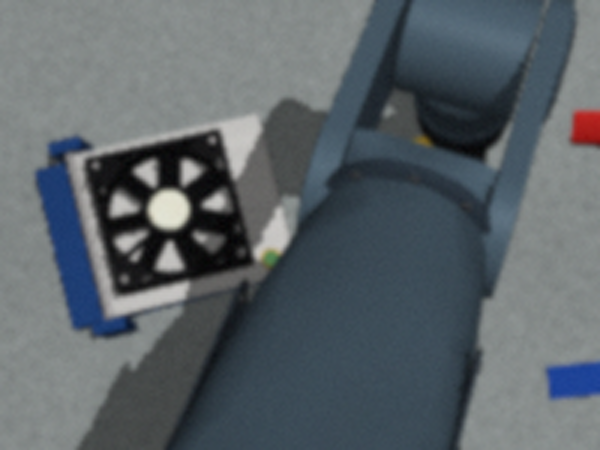

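View pics/scene6.png

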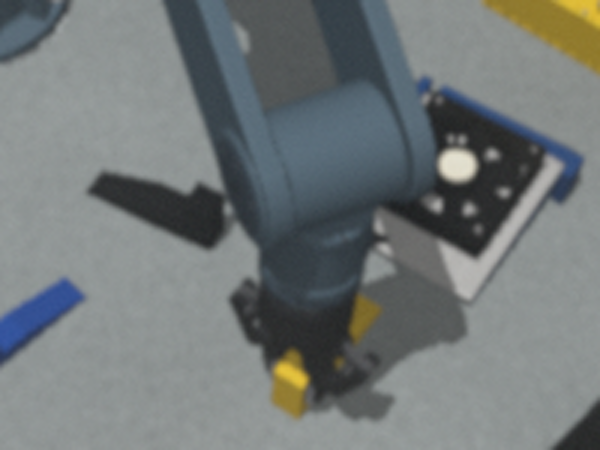

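{"name": "step_arm", "arguments": {"commands": [[0, 0, 0, 0, 0.03, 0.4, 0], [0, 0, 0, 0, 0, 0.4, 0], [0, 0, 0, 0, 0, 0.4, 0], [0, 0, 0, 0, 0, 0.3, 0], [0, 0, 0, 0, 0, 0, 0]]}}

```text
time_s: 7.85
eef_pos: [0.5874, 0.0032, 0.0239]
eef_rot: [0.701, -0.701, -0.095, 0.095]
wrist_force: [-0.5, 0.6, -1.4]
opening: 0.342
```

Run:
```python
from wed import *
a=np.radians(15.3); 
u=np.array([-.2645,.9644]);e=np.array([.5548,.122])
p,r,o=tool(); print(o["opening"],o["wrist_force"],o["time_s"])
b=e+u*(-.055+.015); plan([*b,.0233],[np.cos(a),np.sin(a)])
p,d,c=cam("wrist"); cv2.imwrite("pics/wrist7.png",p); W=world(c,d); np.savez("wrist7.npz",p=p,d=d,W=W)
```

```text
0.34169029814063245 [-0.47933149  0.55876684 -1.40070833] 7.85
tcp [0.5874 0.0032 0.0239] turn units [-0.    0.02 -0.  ] shift cur [0.01 0.02 2.77] shift tgt [-0.    0.02  2.77]
```

View pics/wrist7.png

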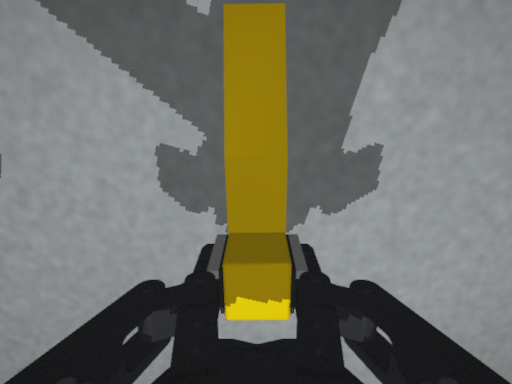

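The wedge is still straight in the jaws; its tip is now about at the edge, just above the picture. Push on.

{"name": "step_arm", "arguments": {"commands": [[0, 0, 0, 0, 0, 0.3, 0], [0, 0, 0, 0, 0, 0.3, 0], [0, 0, 0, 0, 0, 0.3, 0], [0, 0, 0, 0, 0, 0.3, 0], [0, 0, 0, 0, 0, 0, 0]]}}

```text
time_s: 8.4
eef_pos: [0.5786, 0.0364, 0.0239]
eef_rot: [-0.7, 0.701, 0.095, -0.094]
wrist_force: [2.3, -1.0, -4.0]
opening: 0.347
```

Run:
```python
from wed import *
a=np.radians(15.3); 
u=np.array([-.2645,.9644]);e=np.array([.5548,.122])
p,r,o=tool(); print(o["opening"],o["wrist_force"],o["time_s"])
b=e+u*(-.055+.015); plan([*b,.0233],[np.cos(a),np.sin(a)])
p,d,c=cam("wrist"); cv2.imwrite("pics/wrist8.png",p); W=world(c,d); np.savez("wrist8.npz",p=p,d=d,W=W)
```

```text
0.34697876148275336 [ 2.30660343 -0.9894712  -3.95661472] 8.4
tcp [0.5786 0.0364 0.0239] turn units [0.01 0.01 0.  ] shift cur [-0.01  0.02  1.63] shift tgt [-0.01  0.02  1.63]
```

View pics/wrist8.png

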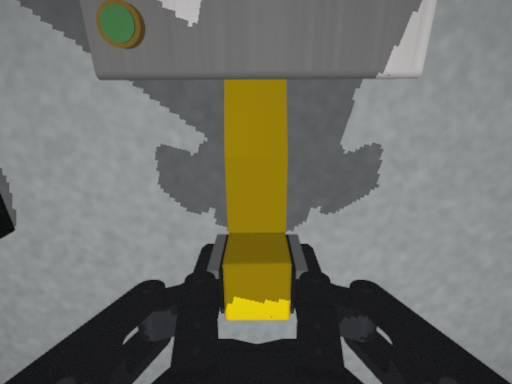

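The plate edge is visible at row 78, columns 98–422 (middle 260); the wedge middle is at 256, so it is centred within 2 mm and square. Continue.

{"name": "step_arm", "arguments": {"commands": [[0, 0, 0, 0, 0, 0.3, 0], [0, 0, 0, 0, 0, 0.3, 0], [0, 0, 0, 0, 0, 0.3, 0], [0, 0, 0, 0, 0, 0.3, 0], [0, 0, 0, 0, 0, 0.3, 0], [0, 0, 0, 0, 0, 0.2, 0], [0, 0, 0, 0, 0, 0, 0]]}}

```text
time_s: 9.15
eef_pos: [0.5641, 0.0864, 0.0235]
eef_rot: [0.701, -0.7, -0.094, 0.095]
wrist_force: [0.1, 2.5, -4.7]
opening: 0.345
```

Run:
```python
from wed import *
a=np.radians(15.3); 
u=np.array([-.2645,.9644]);e=np.array([.5548,.122])
p,r,o=tool(); print(o["opening"],o["wrist_force"],o["time_s"])
b=e+u*(-.055+.015); plan([*b,.0233],[np.cos(a),np.sin(a)])
p,d,c=cam("wrist"); cv2.imwrite("pics/wrist9.png",p); W=world(c,d); np.savez("wrist9.npz",p=p,d=d,W=W)
q=W[20:100,150:360].reshape(-1,3); q=q[(q[:,2]>.03)&(q[:,2]<.05)]
A=np.c_[q[:,:2],np.ones(len(q))]; co=np.linalg.lstsq(A,q[:,2],rcond=None)[0]; print("tilt along u",co[:2]@u,np.median(q[:,2]))
```

```text
0.3453362843929783 [ 0.09008828  2.52656412 -4.73816291] 9.15
tcp [0.5641 0.0864 0.0235] turn units [-0.01  0.01 -0.01] shift cur [ 0.02  0.01 -0.11] shift tgt [ 0.02  0.01 -0.11]
tilt along u -0.00825900509606765 0.03799125623232845
```

View pics/wrist9.png

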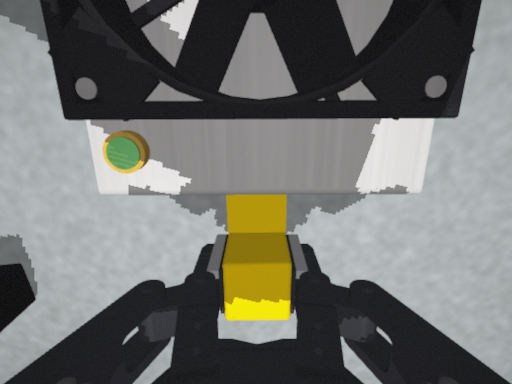

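The flat top carries the plate: plate top at z = 0.038, tilt about -0.008 rad, wedge origin ~18 mm past the edge. Release and go straight up.

{"name": "step_arm", "arguments": {"commands": [[0, 0, 0, 0, 0, 0, 0.5], [0, 0, 0, 0, 0, 0, 0.8], [0, 0, 0, 0, 0, 0, 0.8], [0, 0, 0, 0, 0, 0, 0.8], [0, 0, 0, 0, -0.3, 0, 0.8], [0, 0, 0, 0, -0.6, 0, 0.8], [0, 0, 0, 0, -1, 0, 0.8], [0, 0, 0, 0, -1, 0, 0.8], [0, 0, 0, 0, -1, 0, 0.8], [0, 0, 0, 0, -1, 0, 0.8]]}}

```text
time_s: 10.2
eef_pos: [0.565, 0.0852, 0.1731]
eef_rot: [-0.701, 0.701, 0.095, -0.094]
wrist_force: [0.9, -0.6, 0.4]
opening: 0.804
```

{"name": "step_arm", "arguments": {"commands": [[0, 0, 0, 0, -0.5, -0.8, 0.8], [0, 0, 0, 0, 0, -0.8, 0.8], [0, 0, 0, 0, 0, -0.8, 0.8], [0, 0, 0, 0, 0, 0, 0.8], [0, 0, 0, 0, 0, 0, 0.8], [0, 0, 0, 0, 0, 0, 0.8]]}}

```text
time_s: 10.8
eef_pos: [0.5838, 0.0165, 0.1861]
eef_rot: [0.701, -0.701, -0.094, 0.094]
wrist_force: [0.3, -0.5, -1.1]
opening: 0.802
```

Run:
```python
from wed import *
u=np.array([-.2645,.9644]);e=np.array([.5548,.122]); v=np.array([u[1],-u[0]])
p,r,o=tool(); print(o["opening"],o["wrist_force"],o["time_s"])
p,d,c=cam("wrist"); cv2.imwrite("pics/wrist10.png",p); W=world(c,d); np.savez("wrist10.npz",p=p,d=d,W=W)
m=wedge(p,d,W); Q=W[m]; b=Q[Q[:,2]>.054]; print("block",len(b),cv2.minAreaRect((b[:,:2]*1000).astype(np.float32)),"z",np.median(b[:,2]))
fl=Q[(Q[:,2]>.025)&(Q[:,2]<.035)]; print("flat z",np.median(fl[:,2]),len(fl))
bc=np.array(cv2.minAreaRect((b[:,:2]*1000).astype(np.float32))[0])/1000
print("origin in entry", (bc-e)@u+.055,"lat",(bc-e)@v)
# block-top tilt
A=np.c_[b[:,:2],np.ones(len(b))]; print("block tilt",np.linalg.lstsq(A,b[:,2],rcond=None)[0][:2])
hsv=cv2.cvtColor(p,cv2.COLOR_BGR2HSV)
pl=(hsv[...,1]<60)&(W[...,2]>.03)&(W[...,2]<.046)&(((W[...,:2]-e)@u)>-.01)&(((W[...,:2]-e)@u)<.18)&(abs((W[...,:2]-e)@v)<.08)
q=W[pl]; A=np.c_[q[:,:2],np.ones(len(q))]; co=np.linalg.lstsq(A,q[:,2],rcond=None)[0]; print("plate",pl.sum(),"slope u",co[:2]@u,"v",co[:2]@v,"z",np.median(q[:,2]),"edge u",np.percentile((q[:,:2]-e)@u,1),"v range",np.percentile((q[:,:2]-e)@v,[1,99]))
```

```text
0.8021269765657172 [ 0.33514435 -0.45601223 -1.12110034] 10.8
block 1087 ((564.90478515625, 85.94393920898438), (28.694751739501953, 28.495906829833984), 16.05904769897461) z 0.05969531608341765
flat z 0.029775662702587975 786
origin in entry 0.017554819299316397 lat 0.00020822672546388322
block tilt [ 0.00323333 -0.01140759]
plate 8109 slope u 0.027759654062668795 v -0.00044631281982830575 z 0.03778275936909468 edge u -9.413881666754484e-05 v range [-0.07266644  0.07519637]
```

View pics/wrist10.png

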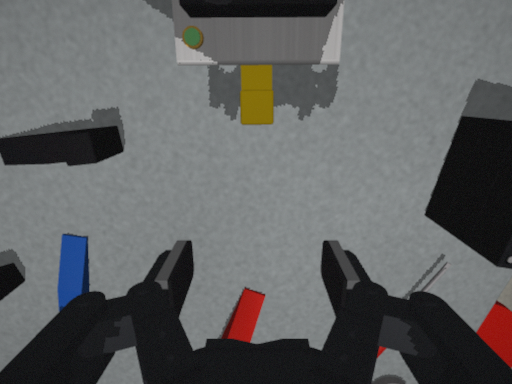

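Run:
```python
from wed import *
u=np.array([-.2645,.9644]);e=np.array([.5548,.122]); v=np.array([u[1],-u[0]])
def chk(n,W,lo,hi,z0,z1,sl=None):
    a=(W[...,:2]-e)@u; b=(W[...,:2]-e)@v
    s=(a>lo)&(a<hi)&(abs(b)<.055)&(W[...,2]>z0)&(W[...,2]<z1); q=W[s]
    A=np.c_[a[s],b[s],np.ones(s.sum())]
    co=np.linalg.lstsq(A,q[:,2],rcond=None)[0]; print(n,s.sum(),np.round(co,4))
chk("wrist strip",np.load("wrist10.npz")["W"],.003,.033,.03,.046)
for n in("top","scene"):
    p,d,c=cam(n); W=world(c,d); chk(n+" fan top",W,.04,.156,.067,.085); chk(n+" strip",W,.003,.033,.03,.046)
    cv2.imwrite(f"pics/{n}11.png",p)
z=np.load("top0.npz"); chk("top fan start",z["W"],.04,.156,.05,.085)
```

```text
wrist strip 4515 [ 0.0069 -0.0112  0.0379]
top fan top 485 [0.0538 0.0022 0.0667]
top strip 37 [-0.0062 -0.1032  0.0409]
scene fan top 535 [0.0049 0.0153 0.0739]
scene strip 221 [ 0.0231 -0.0055  0.039 ]
top fan start 1007 [ 0.1087 -0.0027  0.0516]
```

View pics/top11.png

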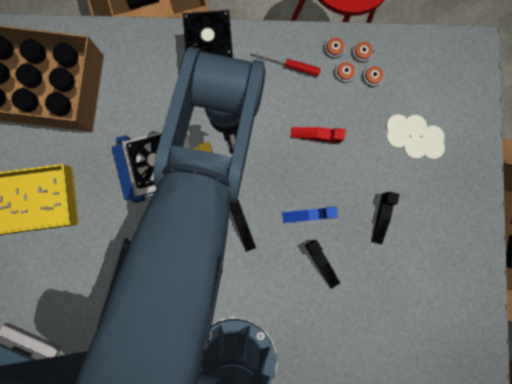

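View pics/scene11.png

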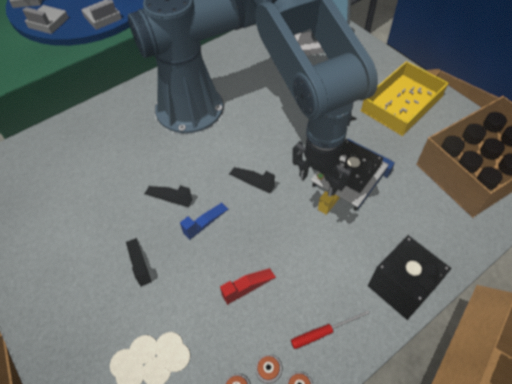

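The top camera's slope (0.054) disagrees with the others, but the arm covers part of the fan there. I move the arm aside for a clear check.

{"name": "step_arm", "arguments": {"commands": [[0, 0, 0, 0, 0, -1, 0.8], [0, 0, 0, 0, 0, -1, 0.8], [0, 0, 0, 0, 0, -1, 0.8], [0, 0, 0, 0, 0, -1, 0.8], [0, 0, 0, 0, 0, -1, 0.8], [0, 0, 0, 0, 0, -1, 0.8], [0, 0, 0, 0, 0, -1, 0.8], [0, 0, 0, 0, 0, -1, 0.8], [0, 0, 0, 0, 0, 0, 0.8], [0, 0, 0, 0, 0, 0, 0.8]]}}

```text
time_s: 11.95
eef_pos: [0.6474, -0.2155, 0.1855]
eef_rot: [0.701, -0.701, -0.094, 0.094]
wrist_force: [-1.1, 0.8, -0.4]
opening: 0.803
```

Run:
```python
from wed import *
u=np.array([-.2645,.9644]);e=np.array([.5548,.122]); v=np.array([u[1],-u[0]])
def chk(n,W,lo,hi,z0,z1):
    a=(W[...,:2]-e)@u; b=(W[...,:2]-e)@v
    s=(a>lo)&(a<hi)&(abs(b)<.055)&(W[...,2]>z0)&(W[...,2]<z1); A=np.c_[a[s],b[s],np.ones(s.sum())]; z=W[s][:,2]
    for _ in range(5):
        co=np.linalg.lstsq(A,z,rcond=None)[0]; k=abs(A@co-z)<.004; A=A[k];z=z[k]
    print(n,len(z),np.round(co,4))
print(tool()[2]["time_s"],tool()[2]["wrist_force"])
for n in("top","scene"):
    p,d,c=cam(n); W=world(c,d); chk(n+" fan top",W,.04,.156,.062,.09); chk(n+" strip",W,.003,.033,.03,.046)
    m=(W[...,1]>-.05)&(W[...,1]<.15)&(W[...,0]>.5)&(W[...,0]<.62)
    hsv=cv2.cvtColor(p,cv2.COLOR_BGR2HSV); m&=(hsv[...,0]>18)&(hsv[...,0]<35)&(hsv[...,1]>120)&(hsv[...,2]>50)&(W[...,2]>.052)
    q=W[m]; c0=q.mean(0)[:2]; print("block",len(q),np.round(c0,4),"x",(c0-e)@u+.055,"y",(c0-e)@v)
    x0,y0,x1,y1=(100,90,300,240) if n=="top" else (250,110,450,260)
    cv2.imwrite(f"pics/{n}12.png",cv2.resize(p[y0:y1,x0:x1],None,fx=3,fy=3,interpolation=cv2.INTER_CUBIC))
```

```text
11.95 [-1.0955548   0.81193087 -0.38298349]
top fan top 533 [ 0.0103 -0.006   0.0718]
top strip 417 [ 0.0163 -0.0043  0.0371]
block 131 [0.5633 0.0833] x 0.01541970376531017 y -0.0019900076603400724
scene fan top 391 [-0.0252 -0.0074  0.0762]
scene strip 338 [-0.0177 -0.0015  0.0395]
block 119 [0.5666 0.083 ] x 0.014282798189730148 y 0.0010689248011963464
```

View pics/top12.png

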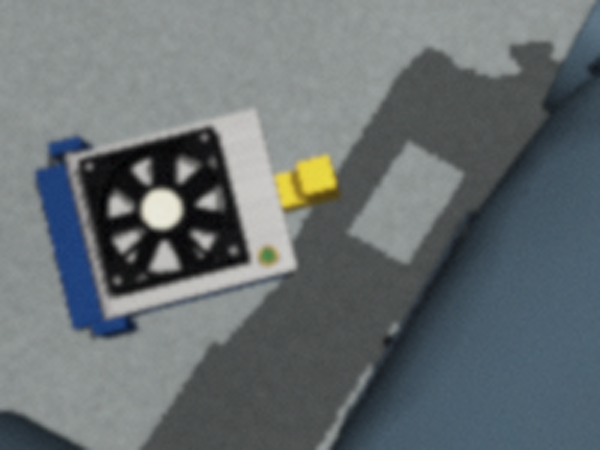

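View pics/scene12.png

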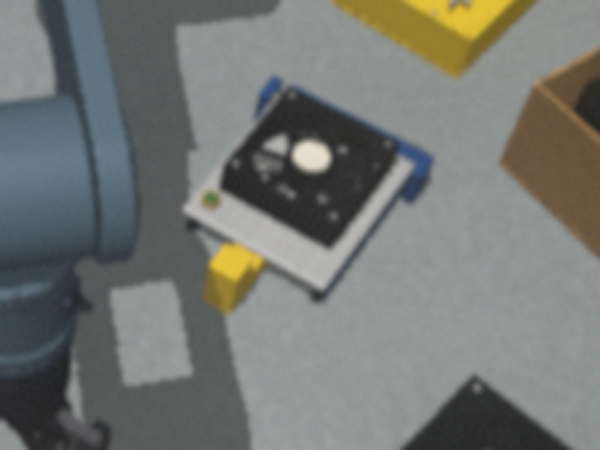

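The clear views agree: the plate is level within measurement noise, and the wedge sits centred and straight under the edge, with nothing touching it.

```bash
python3 -c "
from bench import ctrl; print(ctrl.hand_in())"
```

```text
the job is handed in; nothing more can be done
None
```

I gripped the yellow wedge by its block, carried it past the red one and set it down in line with the plate. I pushed it straight in about 130 mm, let go, moved the arm clear and handed the job in. The robot's clock stood at about 12 s of the allowed 37 s; the hand-in reported no verdict.

| Check after release | Result | Limit |
|---|---|---|
| Wedge origin past the edge | 14–18 mm | -15 to 45 mm |
| Off the middle of the edge | within 2 mm | 25 mm |
| Pointing direction | within about 1° of straight in | 12° |
| Lying flat | block top at 60 mm, flat top at 30 mm (nominal); block top measured about 0.012 rad off level | 0.06 rad |
| Plate top at the free edge | 37–40 mm, against 38 mm when level | none |
| Plate slope, arm out of view | -0.025 to +0.016 rad, depending on camera and surface | ±0.035 rad |

- **Plate slope:** Two earlier readings disagreed. The top camera gave 0.054 rad with the arm covering part of the fan, and one wrist camera fit gave 0.028 rad, probably because its mask took in edges of the fan. I moved the arm aside and measured again; the slopes in the table are from that second look.
- **Forces:** The wrist force stayed under about 7 N in every reading I took.
- **Speed at rest:** I did not measure the wedge's speed directly; it sat in the same place, to within about 3 mm, in the looks after release.

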